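Load two capacitors into the sloped carrier

TASK

Push the empty sloped carrier across the bench until its back sits square and flush against the aluminium backstop, between the two yellow lines. Then load the two capacitors one at a time, studs up: the blue one into the pocket framed in blue, the orange one into the pocket framed in orange, entering each into the mouth of its pocket before letting go, so that it slides fully home and does not fall from above. The carrier must still be against the backstop at the end; leave the basket, tape roll, screwdriver and circuit board where they are.

Things in the scene. Friction and masses are not known exactly. Their poses are not given: they have to be found in the camera images.
- backstop: Aluminium bar fixed to the bench, 290 mm long along its y, 25 mm thick, 35 mm high. Origin: at bench level, in the middle of its face; the face looks along its -x (roughly to the robot). Two thin flat yellow lines on the bench run from it along its -x, at y = +-127 mm, and do not touch anything. Its yaw varies.
- carrier: Loose sloped carrier, about 0.7 kg, 139 mm deep (its x -79 to +60 mm), 170 mm wide (y). Flat base; slides on the bench at 3 to 10 N. Origin: at bench level; z up; +x points to its back. A grey block on it leans 30 degrees: its top face falls towards the front, from 102 mm high at x = +5 mm to 62 mm at x = -65 mm, with two round pockets 80 mm apart along y: blue-framed at +y, orange-framed at -y.
- carrier_front (a point): Middle of the carrier's upright flat aluminium front plate (outer face at x = -79 mm, 50 mm high, full width; good to push on), 25 mm above the bench.
- carrier_back (a point): Middle of the carrier's rear edge, 4 mm above the bench; it lies on the backstop's face when the carrier is home.
- blue_cap: Capacitor can: upright round cylinder in a sleeve coloured blue, 36 mm diameter, 90 mm tall to its black lid (two 6 mm metal studs on the lid are only for looks and do not touch anything), about 0.13 kg, rigid. At the start it stands loose on the bench, right or left of the carrier. Origin: centre of its underside (foot); its z runs along the can to the lid.
- orange_cap: Capacitor can: upright round cylinder in a sleeve coloured orange, 36 mm diameter, 90 mm tall to its black lid (two 6 mm metal studs on the lid are only for looks and do not touch anything), about 0.13 kg, rigid. At the start it stands loose on the bench, right or left of the carrier. Origin: centre of its underside (foot); its z runs along the can to the lid.
- blue_mouth (a point): Centre of the mouth of the blue-framed pocket, in the plane of the sloping face. The pocket is round, 42 mm wide (3 mm chamfer at the mouth), 50 mm deep, closed below, sunk square into the face: its axis leans 30 degrees from vertical towards the carrier front (outward direction (-0.5, 0, 0.866) in the carrier frame). A seated can stands out 40 mm.
- blue_floor (a point): Centre of the floor of the blue-framed pocket, 50 mm down its axis; the blue can's origin lies here when seated.
- orange_mouth (a point): Centre of the mouth of the orange-framed pocket, in the plane of the sloping face. The pocket is round, 42 mm wide (3 mm chamfer at the mouth), 50 mm deep, closed below, sunk square into the face: its axis leans 30 degrees from vertical towards the carrier front (outward direction (-0.5, 0, 0.866) in the carrier frame). A seated can stands out 40 mm.
- orange_floor (a point): Centre of the floor of the orange-framed pocket, 50 mm down its axis; the orange can's origin lies here when seated.
- basket: Bystander: loose red slatted basket, 200 x 150 mm, 80 mm high. Origin: centre of its underside.
- tape_roll: Bystander: yellow roll of tape lying flat, 84 mm across, 22 mm high. Origin: centre of its underside.
- driver: Bystander: screwdriver lying on the bench, handle towards its -x. Origin: under its middle.
- board: Bystander: green circuit board with four rows of black parts, 100 x 160 mm, 22 mm high. Origin: centre of its underside.
Not all that is in view belongs to the job. Of the things like the orange_cap, leave any that is green; of the rest the smaller one is meant.

How it is judged (in metres and radians):
On the way, in this order (a step that is already met when the one before it is completed fails the run):
1. the carrier has been pushed home: back against the backstop, square, between the yellow lines (x of carrier_back in the frame of backstop above -0.006 m and angle between the x axis of carrier and the x axis of backstop, either way round below 0.06 rad and y of carrier in the frame of backstop between -0.042 and 0.042 m), for 0.2 s.
2. one capacitor is fully home in the pocket of its colour and let go (((distance between blue_cap and blue_floor below 0.008 m and contact force between the fingers and blue_cap below 0.05 N) or (distance between orange_cap and orange_floor below 0.008 m and contact force between the fingers and orange_cap below 0.05 N))), for 0.2 s.
At the end, for the whole second after the job is handed in: Carrier's back within 6 mm of the backstop's face, within 0.06 rad of square and within 42 mm of the middle sideways (between the yellow lines); each capacitor's foot within 8 mm of the floor centre of the pocket of its own colour; both released, and all at rest (under 0.02 m/s) (all of step 1 and distance between blue_cap and blue_floor below 0.008 m and contact force between the fingers and blue_cap below 0.05 N and distance between orange_cap and orange_floor below 0.008 m and contact force between the fingers and orange_cap below 0.05 N and linear speed of each of blue_cap, orange_cap, carrier below 0.02 m/s); the robot touches nothing.
It fails at once if a capacitor falls freely from above (faster than 1.1 m/s while not held) ((linear speed of blue_cap above 1.1 m/s and contact force between the fingers and blue_cap below 0.01 N) or (linear speed of orange_cap above 1.1 m/s and contact force between the fingers and orange_cap below 0.01 N)).
It fails at once if the red basket is moved by more than 25 mm (distance of basket from where it was at the start of the episode above 0.025 m).
It fails at once if the tape roll is moved by more than 25 mm (distance of tape_roll from where it was at the start of the episode above 0.025 m).
It fails at once if the screwdriver is moved by more than 25 mm (distance of driver from where it was at the start of the episode above 0.025 m).
It fails at once if the circuit board is moved by more than 25 mm (distance of board from where it was at the start of the episode above 0.025 m).
It also fails if it takes over 67 s, if anything falls off the work surface, if the arm or the gripper's body presses on something with over 40 N, if the wrist force passes 120 N, or if a joint passes its speed limit or range.

ROBOT

A 6-joint arm with a two-finger parallel gripper is mounted at the origin on the work surface. World frame = base frame: x ahead of the robot, y to its left, z up, the work surface at z = 0. Lengths are in mm, angles in rad, forces in N, time in s.
With the tool pointing down it reaches from about 300 to 750 mm from the base axis. Payload 8.5 kg.
Tool frame: the origin (TCP) lies midway between the tips of the shut fingers; the grasp point (between the pads) lies 19 mm behind it (grip_point_offset is the distance from the TCP to the grasp point, in mm); z points along the fingers, y is the line along which they close (so a half turn about z gives the same grasp; the last joint's range is limited). The gripper opens to 85 mm and grips with 20 to 120 N. Pads are 22 mm wide; open, the fingers measure 114 mm over their backs; the gripper's body (76 mm by 85 mm) begins 54 mm behind the grasp point. The pads swing forward as they close: fully open they stand 13 mm farther back than shut.
Start: joints at [-1.54, 0.381, 1.297, -0, 1.464, -0.215], TCP at [133.828, -533.451, 202.722] pointing down, gripper open.
Joint ranges: [-3.11, 3.11], [-0.89, 2.33], [0.22, 2.48], [-1.42, 4.56], [0.17, 2.85], [-2.88, 2.88]. Speed limits (rad/s): [2.39, 2.39, 3.14, 3.14, 3.14, 3.14].

INTERFACE

Orientations are given as a rotation vector (axis times angle).
In Python, from plant import sense, get_image, close_job, grip_point_offset gives the robot as it stands. The module is installed in compiled form; this text tells all that it offers.
- The arm moves only by the shell command python3 -m jog 'ROWS'. ROWS is JSON, one flat list of numbers, 7 for each row, row after row: the shift along the tool's x, y, z scaled (see below), then the turn, a rotation vector about the tool's x, y, z scaled (see below), then the closure, from 0 (fully open) to 1 (shut). A call has exactly 5 rows; each row is the pose to reach, as a shift and turn from the pose commanded when the call began, along the tool's axes at that moment; what a row does not reach only later rows make up. The controller multiplies each number of a shift by 400 mm and each number of a turn by 45 degrees. A row lasts 1/8 s, in which the tool goes at most 62.5 mm and 10.7 degrees, less where a joint would pass 70% of its speed; a pose out of reach is approached as far as the arm can. A call with a number of a shift or a turn outside -1 to 1 is refused whole. A call with a gripper value outside its range is refused whole. The fingers move at their own pace and stop on an object; the grip force is fixed at half the most. Time passes only in rows, so rows that repeat a pose let the fingers close, or fill a call up. It gives the time, the measured TCP pose, the force, the opening and the grip force at its end, in the units of the state.
- sense(): the state, without advancing time (a new reading comes with each control period).
- get_image(name): name is "scene" or "top" or "wrist"; returns a dict with "image" (420x560x3 uint8, red, green, blue), "mtx" (3x3 intrinsics, pixels), "eye" and "rotation" of the camera in the world; the wrist camera has in their place "tool_from_camera" (4x4, takes a point from camera to tool coordinates, whose origin is the TCP and whose axes are the flange's). Camera axes: x right, y up, looking along -z (the intrinsics and any distortion apply to the point x, -y, -z); pixel columns grow to the right and rows downward; lengths in mm; the calibration is good to about 2 mm. The wrist camera is an equidistant fisheye: a pixel r from the principal point sees the ray r / f radians off the axis. A picture is of the moment at which its call begins: read the wrist's pose just before it. There is no depth.
- close_job(): hands the job in; it is judged then, once.
The state is a dict: "time_s": time; "q": joint angles; "joint_vel": joint speeds; "effort": joint torques, N m; "tcp_pos": TCP position; "tcp_rot": TCP orientation; "ft_force": force on the tool from outside, world axes, zero at the start; "ft_torque": the same for the moment, N m; "width": finger opening in mm; "gripper_force": force on a finger pad.
Only numpy, scipy, OpenCV 4.12 (cv2) and the standard library are available. Lean on these libraries where they do the work, as an engineer would, in place of code of your own. Each camera call takes 0.05 s, during which the arm holds its last target. There are 200 camera calls.

## Working session

There is one attempt and no reset: what is moved stays moved. The work goes in short steps, Python scripts to look and compute and a shell command to move; the robot and the scene stay as the last step left them, time stands still between calls to the robot, and variables do not carry over. Pictures are saved under pics/ and viewed, at most 10 in all, crops included, and the job is handed in when it is done.

```bash
mkdir -p pics
python3 - <<'E'
from plant import *
import cv2,numpy as np
s=sense();print({k:np.round(v,3) for k,v in s.items()},grip_point_offset)
for n in("scene","top"):
    d=get_image(n);cv2.imwrite(f"pics/{n}0.png",d["image"][:,:,::-1]);print(n,d["mtx"],d["eye"],d["rotation"],[k for k in d])
E
```

```text
{'time_s': np.float64(0.0), 'q': array([-1.54 ,  0.381,  1.298,  0.   ,  1.464, -0.215]), 'joint_vel': array([-0.001, -0.001,  0.001, -0.001, -0.001, -0.001]), 'effort': array([-0.0000e+00, -4.4846e+01, -2.3127e+01, -0.0000e+00,  5.0000e-03,
       -0.0000e+00]), 'tcp_pos': array([ 133.834, -533.113,  202.112]), 'tcp_rot': array([-3.116, -0.385, -0.   ]), 'ft_force': array([-0.454,  0.068,  0.184]), 'ft_torque': array([-0.002,  0.008,  0.015]), 'gripper_force': np.float64(0.0), 'width': np.float64(85.372)} 18.700000000000003
scene [[409.53250356   0.         280.43666455]
 [  0.         409.53250356 203.67247426]
 [  0.           0.           1.        ]] [ 981.76869524 -828.58614671  698.6908603 ] [0.96785859 0.24636294 0.4813908 ] ['image', 'mtx', 'eye', 'rotation']
top [[540.45157021   0.         280.65055675]
 [  0.         540.45157021 212.49168608]
 [  0.           0.           1.        ]] [ 202.47352477    5.00489278 1687.57740768] [ 0.17092126 -0.16516762 -1.55542017] ['image', 'mtx', 'eye', 'rotation']
```

View pics/top0.png

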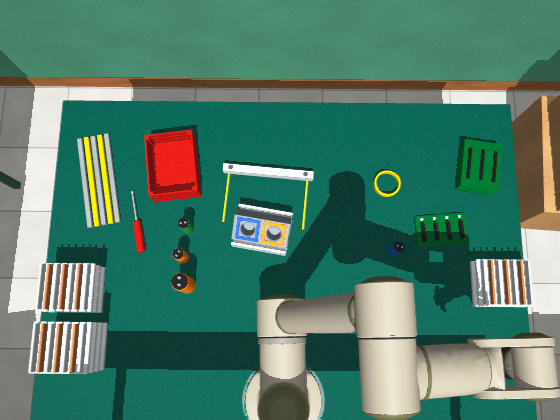

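View pics/scene0.png

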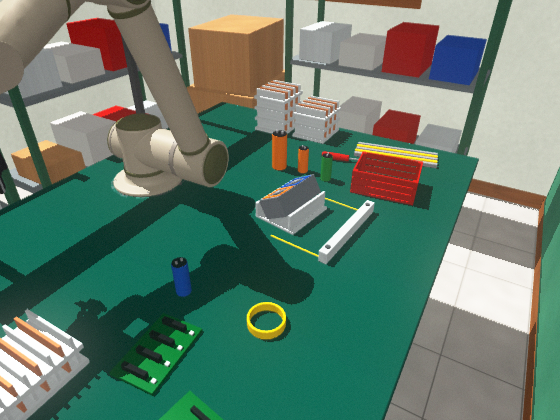

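The top view shows these candidates for the orange can: a small orange one at (180,255), a larger orange one at (182,283) and a green one at (185,224). The description selects the small orange. The blue can is alone at (398,247). The carrier is at (262,230) and the backstop at (268,171). I'll check the choice in a close crop and take first measurements.

```bash
cat > h.py <<'E'
import cv2,numpy as np
from plant import *
from scipy.spatial.transform import Rotation as R
def grab(n):
    s=sense();d=get_image(n);d["s"]=s;d["hsv"]=cv2.cvtColor(d["image"],cv2.COLOR_RGB2HSV);d["n"]=n;return d
def rays(d,uv):
    uv=np.atleast_2d(np.asarray(uv,float));K=d["mtx"]
    xy=(uv-[K[0,2],K[1,2]])/[K[0,0],K[1,1]]
    if d["n"]=="wrist":
        th=np.linalg.norm(xy,axis=1,keepdims=True);xy=xy/np.maximum(th,1e-9)
        v=np.c_[xy*np.sin(th),np.cos(th)]*[1,-1,-1]
        T=d["tool_from_camera"];Rt=R.from_rotvec(d["s"]["tcp_rot"]).as_matrix()
        return d["s"]["tcp_pos"]+Rt@T[:3,3], v@(Rt@T[:3,:3]).T
    v=np.c_[xy,np.ones(len(xy))]*[1,-1,-1]
    return np.array(d["eye"]),v@R.from_rotvec(d["rotation"]).as_matrix().T
def plane(d,uv,z):
    e,v=rays(d,uv);return e+v*((z-e[2])/v[:,2:])
def project(d,P):
    P=np.atleast_2d(np.asarray(P,float));K=d["mtx"]
    if d["n"]=="wrist":
        T=d["tool_from_camera"];Rt=R.from_rotvec(d["s"]["tcp_rot"]).as_matrix()
        e=d["s"]["tcp_pos"]+Rt@T[:3,3];M=Rt@T[:3,:3]
    else: e=np.array(d["eye"]);M=R.from_rotvec(d["rotation"]).as_matrix()
    c=(P-e)@M*[1,-1,-1];r=np.linalg.norm(c[:,:2],axis=1,keepdims=True)
    xy=c[:,:2]/r*np.arctan2(r,c[:,2:]) if d["n"]=="wrist" else c[:,:2]/c[:,2:]
    return xy*[K[0,0],K[1,1]]+[K[0,2],K[1,2]]
def mask(d,lo,hi,roi=None,amin=15):
    m=cv2.inRange(d["hsv"],np.array(lo),np.array(hi))
    if roi: z=np.zeros_like(m);x0,y0,x1,y1=roi;z[y0:y1,x0:x1]=m[y0:y1,x0:x1];m=z
    n,l,st,c=cv2.connectedComponentsWithStats(m)
    return [(st[i].tolist(),c[i].round(1).tolist(),l==i) for i in range(1,n) if st[i][4]>=amin]
E
python3 - <<'E'
from h import *
t=grab("top");s=grab("scene")
for n,lo,hi in(("yel",(24,120,120),(34,255,255)),("blue",(105,120,40),(125,255,255)),("orange",(5,150,80),(21,255,255))):
  for d in(t,s):
    for st,c,m in mask(d,lo,hi,None,12):
        print(n,d["n"],st,c,plane(d,[c],0)[0].round())
im=t["image"][140:310,140:420,::-1];im2=s["image"][110:310,160:400,::-1]
a=cv2.resize(im,None,fx=2.8,fy=2.8,interpolation=3);cv2.imwrite("pics/c1.png",a)
E
```

```text
yel top [97, 134, 17, 90, 501] [104.7, 179.1] [676. 584.   0.]
yel top [84, 137, 16, 90, 512] [91.2, 181.6] [667. 627.   0.]
yel top [374, 170, 27, 27, 237] [386.7, 182.9] [ 671. -329.    0.]
yel top [222, 174, 8, 48, 95] [225.6, 197.6] [617. 190.   0.]
yel top [302, 181, 6, 49, 96] [304.6, 205.1] [595. -64.   0.]
yel scene [357, 144, 81, 14, 200] [397.7, 150.4] [668. 656.   0.]
yel scene [355, 148, 83, 15, 180] [399.2, 155.5] [686. 615.   0.]
yel scene [325, 198, 33, 12, 44] [340.9, 203.5] [624. 193.   0.]
yel scene [271, 235, 48, 22, 96] [294.5, 245.4] [596. -62.   0.]
yel scene [247, 302, 39, 37, 688] [265.9, 320.1] [ 663. -318.    0.]
blue top [235, 217, 26, 25, 259] [247.1, 228.8] [516. 119.   0.]
blue top [388, 243, 13, 13, 85] [392.8, 250.5] [ 450. -341.    0.]
blue scene [160, 24, 11, 25, 107] [165.9, 32.9] [-1635.  1848.     0.]
blue scene [429, 36, 57, 49, 2110] [456.7, 59.3] [ 608. 2254.    0.]
blue scene [281, 175, 30, 13, 77] [296.0, 180.8] [438. 245.   0.]
blue scene [171, 263, 21, 34, 460] [181.7, 280.1] [ 424. -316.    0.]
orange top [0, 77, 560, 14, 4033] [276.2, 83.
[... 599 characters left out ...]
2] [142. 734.   0.]
orange top [54, 324, 9, 48, 165] [57.7, 347.9] [144. 685.   0.]
orange top [70, 324, 9, 49, 145] [73.7, 348.3] [143. 637.   0.]
orange scene [338, 0, 83, 9, 422] [388.5, 2.5] [-637. 4727.    0.]
orange scene [272, 134, 15, 36, 498] [278.9, 152.1] [279. 404.   0.]
orange scene [298, 149, 11, 24, 233] [302.7, 160.6] [390. 389.   0.]
orange scene [362, 151, 49, 9, 57] [387.0, 155.2] [645. 594.   0.]
orange scene [263, 186, 30, 13, 69] [277.9, 192.1] [422. 151.   0.]
orange scene [533, 195, 13, 6, 23] [537.9, 197.2] [1156.  552.    0.]
orange scene [535, 199, 9, 26, 84] [540.4, 210.5] [1166.  469.    0.]
orange scene [523, 257, 18, 163, 978] [531.6, 346.7] [1167. -103.    0.]
```

View pics/c1.png

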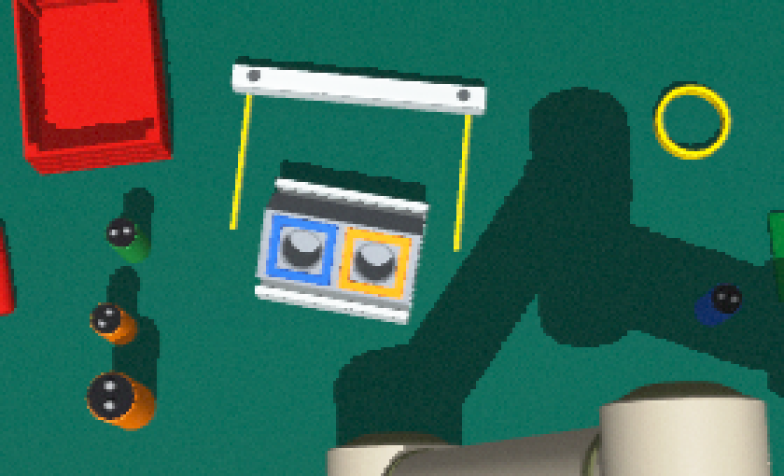

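The crop confirms it. The small orange can is at crop (105,320), next to the larger orange at (110,398) and the green one at (122,232). The blue can is at crop (720,300). The carrier's blue frame is on the left at (302,250) and the orange frame at (377,263).

```bash
cat > est.py <<'E'
from h import *
t=grab("top");s=grab("scene")
def tri(a,b):
    e1,v1=rays(t,[a]);e2,v2=rays(s,[b]);v1=v1[0]/np.linalg.norm(v1);v2=v2[0]/np.linalg.norm(v2)
    k=np.linalg.lstsq(np.c_[v1,-v2],e2-e1,rcond=None)[0];p,q=e1+k[0]*v1,e2+k[1]*v2
    return ((p+q)/2).round(1),np.linalg.norm(p-q).round(1)
Y=((24,120,120),(34,255,255))
for d,rois in((t,((215,170,235,225),(298,178,312,235))),(s,((322,195,360,212),(268,232,322,260)))):
    for r in rois:
        m=max(mask(d,*Y,r),key=lambda q:q[0][4])[2];v,u=np.nonzero(m)
        P=plane(d,np.c_[u,v],0)[:,:2].astype(np.float32)
        L=cv2.fitLine(P,cv2.DIST_HUBER,0,1,1).ravel();L=L if L[0]>0 else -L*[1,1,-1,-1]
        pr=(P-L[2:])@L[:2];print(d["n"],"line yaw",np.arctan2(L[1],L[0]).round(3),"ends",(L[2:]+L[:2]*pr.min()).round(),(L[2:]+L[:2]*pr.max()).round())
def frame(d,lo,hi,roi):
    m=np.zeros(d["hsv"].shape[:2],np.uint8)
    for q in mask(d,lo,hi,roi,8): m|=q[2].astype(np.uint8)
    return m
B=((105,120,90),(125,255,255));O=((12,150,120),(23,255,255))
for nm,c,rt,rs in(("blue",B,(225,205,300,260),(255,165,330,210)),("orange",O,(225,205,300,260),(255,165,330,210))):
    cs=[]
    for d,r in((t,rt),(s,rs)):
        m=frame(d,*c,r);pts=cv2.findNonZero(m);h=cv2.convexHull(pts);q=cv2.approxPolyN(h,4,ensure_convex=True).reshape(4,2).astype(float)
        A=np.array([q[2]-q[0],-(q[3]-q[1])]).T;k=np.linalg.solve(A,q[1]-q[0]);cs.append(q[0]+k[0]*(q[2]-q[0]))
        print(nm,d["n"],q.tolist(),cs[-1].round(1),plane(d,[cs[-1]],82)[0].round(1))
    print(nm,"tri",tri(*cs))
for z in (35,): pass
# bar: white
for d,r,zz in((t,(218,158,318,186),35),):
    m=max(mask(d,(0,0,150),(180,60,255),r),key=lambda q:q[0][4])[2];q=cv2.boxPoints(cv2.minAreaRect(cv2.findNonZero(m.astype(np.uint8))))
    print("bar box",q.round(1).tolist(),plane(d,q,35).round().tolist(),plane(d,q,0).round().tolist())
E
python3 est.py
```

```text
top line yaw -0.089 ends [540. 197.] [696. 183.]
top line yaw -0.087 ends [520. -57.] [675. -70.]
scene line yaw -0.091 ends [568. 198.] [678. 188.]
scene line yaw -0.085 ends [518. -55.] [667. -68.]
blue top [[257.0, 242.0], [234.0, 238.0], [237.0, 216.0], [260.0, 220.0]] [247. 229.] [500.  113.7  82. ]
blue scene [[297.0, 184.0], [279.0, 188.0], [294.0, 178.0], [313.0, 174.0]] [295.6 181.2] [501.8 116.3  82. ]
blue tri (array([501.1, 114.5,  82.4]), np.float64(2.9))
orange top [[283.0, 246.0], [260.0, 242.0], [264.0, 221.0], [286.0, 225.0]] [273.3 233.3] [487.5  34.   82. ]
orange scene [[284.0, 194.0], [263.0, 198.0], [272.0, 164.0], [307.0, 170.0]] [281.  186.5] [479.8  67.   82. ]
orange tri (array([489.6,  37.2,  99.2]), np.float64(12.3))
bar box [[222.10000610351562, 172.60000610351562], [223.0, 162.5], [313.70001220703125, 170.89999389648438], [312.70001220703125, 180.89999389648438]] [[691.0, 200.0, 35.0], [724.0, 198.0, 35.0], [698.0, -91.0, 35.0], [665.0, -88.0, 35.0]] [[701.0, 204.0, 0.0], [735.0, 202.0, 0.0], [709.0, -93.0, 0.0], [675.0, -90.0, 0.0]]
```

```bash
cat > to.py <<'E'
# python3 to.py x y z yaw tilt_deg : tool-axis shift & turn in jog units from present pose
import sys;from h import *
x,y,z,yaw,tilt=map(float,sys.argv[1:6]);s=sense()
R0=R.from_rotvec(s["tcp_rot"]);R1=R.from_euler("z",yaw)*R.from_euler("y",-tilt,degrees=True)*R.from_matrix(np.diag([1,-1,-1]))
d=np.array([x,y,z])-s["tcp_pos"];u=R0.inv().apply(d)/400;w=(R0.inv()*R1).as_rotvec()/np.radians(45)
print("t",s["time_s"],"tcp",s["tcp_pos"].round(1),"q",np.round(s["q"],2),"w",np.round(s["width"],1),"F",np.round(s["ft_force"],1),"gf",np.round(s["gripper_force"],1))
print("shift",u.round(4),"turn",w.round(4),"rows",max(np.linalg.norm(d)/62.5,np.linalg.norm(w)*45/10.7).round(1))
E
python3 -m jog '[0.35,-0.47,0,0,0,0,0, 0.35,-0.47,0,0,0,0,0, 0.35,-0.47,0,0,0,0,0, 0.35,-0.47,0,0,0,0,0, 0.35,-0.47,0,0,0,0,0]'
python3 -m jog '[0.35,-0.47,0,0,0,0,0, 0.35,-0.47,0,0,0,0,0, 0.35,-0.47,0,0,0,0,0, 0.35,-0.47,0,0,0,0,0, 0.35,-0.47,0,0,0,0,0]'
python3 to.py 400.6 82.3 200 -0.088 0
```

```text
time_s: 0.92
tcp_pos: [224.6, -314.7, 203.1]
tcp_rot: [3.117, 0.39, 0.0]
ft_force: [1.4, -1.0, 1.0]
width: 85.5
gripper_force: 0.0
time_s: 1.55
tcp_pos: [314.7, -99.0, 202.9]
tcp_rot: [3.117, 0.393, 0.001]
ft_force: [-0.2, -0.4, -0.1]
width: 85.5
gripper_force: 0.0
t 1.55 tcp [314.7 -99.  202.9] q [-0.67 -0.02  1.81  0.    1.35  0.65] w 85.5 F [-0.2 -0.4 -0.1] gf 0.0
shift [ 0.3205 -0.3857  0.0072] turn [ 3.000e-04 -6.000e-04  4.316e-01] rows 3.2
```

```bash
python3 -m jog '[0.32,-0.386,0.007,0,0,0.432,0, 0.32,-0.386,0.007,0,0,0.432,0, 0.32,-0.386,0.007,0,0,0.432,0, 0.32,-0.386,0.007,0,0,0.432,0, 0.32,-0.386,0.007,0,0,0.432,0]' | head -2
python3 to.py 400.6 82.3 18 -0.088 0
python3 - <<'E'
from h import *
d=grab("wrist");cv2.imwrite("pics/w1.png",d["image"][:,:,::-1]);print(d["mtx"],d["tool_from_camera"].round(3))
E
```

```text
time_s: 2.17
tcp_pos: [401.9, 81.1, 199.5]
t 2.175 tcp [401.9  81.1 199.5] q [-0.09  0.14  1.65 -0.    1.35  1.57] w 85.2 F [ 0.1 -0.3 -0.6] gf 0.0
shift [-0.0034 -0.0027  0.4539] turn [ 0.0001  0.0003 -0.0031] rows 2.9
[[325.1922621    0.         281.31303231]
 [  0.         325.1922621  213.9426197 ]
 [  0.           0.           1.        ]] [[ 1.00000e-03  9.62000e-01  2.73000e-01  6.97750e+01]
 [ 1.00000e+00 -0.00000e+00 -1.00000e-03 -1.80000e-02]
 [-1.00000e-03  2.73000e-01 -9.62000e-01 -1.70723e+02]
 [ 0.00000e+00  0.00000e+00  0.00000e+00  1.00000e+00]]
```

View pics/w1.png

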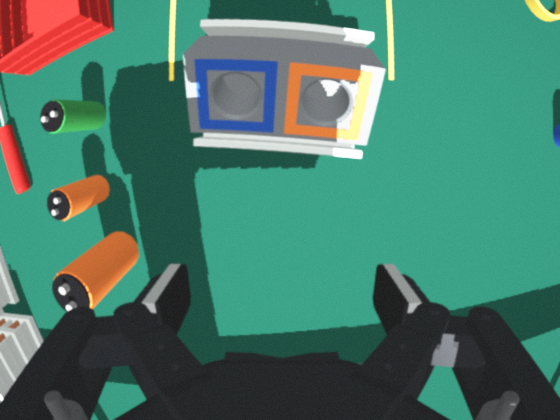

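The wrist view shows the plate's top edge from (193,139) to (362,152), the blue frame at (236,96), the orange frame at (328,100), and the small orange can's foot near (102,188).

```bash
python3 - <<'E'
from h import *
d=grab("wrist")
print("plate top",plane(d,[[193,139],[362,152]],50).round(1).tolist())
f=lambda q:(lambda q:q[0]+np.linalg.solve(np.array([q[2]-q[0],q[1]-q[3]]).T,q[1]-q[0])[0]*(q[2]-q[0]))(np.array(q,float))
b=plane(d,[f([(195,60),(277,62),(275,132),(201,131)])],82)[0];o=plane(d,[f([(290,64),(372,68),(367,137),(286,134)])],82)[0]
print("mouths",b.round(1),o.round(1),"yaw",np.arctan2(-(b-o)[0],(b-o)[1]).round(3),np.linalg.norm(b-o).round(1))
for st,c,m in mask(d,(4,150,80),(20,255,255),(30,160,125,225),80): print("orange",st,c)
print("foot guess z0",plane(d,[[102,188]],0).round(1))
print("yel ends",plane(d,[[171,79],[391,79]],0).round(1))
E
python3 -m jog '[-0.003,-0.003,0.15,0,0,-0.003,0, -0.003,-0.003,0.3,0,0,-0.003,0, -0.003,-0.003,0.454,0,0,-0.003,0, -0.003,-0.003,0.454,0,0,-0.003,0, 0.05,-0.003,0.454,0,0,-0.003,0]'|sed -n 2,4p
python3 to.py 530 71 18 -0.088 0
```

```text
plate top [[465.8, 162.2, 50.0], [436.9, -5.1, 50.0]]
mouths [497.7 109.3  82. ] [487.9  29.5  82. ] yaw -0.123 80.4
orange [55, 175, 53, 45, 1217] [84.1, 193.1]
foot guess z0 [[421.8 309.7   0. ]]
yel ends [[539.6 195.1   0. ]
 [516.3 -59.    0. ]]
tcp_pos: [420.7, 78.4, 20.1]
tcp_rot: [3.138, -0.146, -0.0]
ft_force: [-0.2, 0.1, 0.8]
t 2.9 tcp [420.7  78.4  20.1] q [-0.09  0.43  1.89 -0.    0.83  1.57] w 85.5 F [-0.2  0.1  0.8] gf 0.0
shift [ 0.2739 -0.0068  0.0053] turn [ 0.0002  0.0002 -0.0061] rows 1.8
```

```bash
python3 -m jog '[0.03,-0.001,0.005,0,0,-0.005,0, 0.06,-0.002,0.005,0,0,-0.005,0, 0.09,-0.003,0.005,0,0,-0.005,0, 0.12,-0.004,0.005,0,0,-0.005,0, 0.15,-0.004,0.005,0,0,-0.005,0]'|sed -n 2,4p
python3 -m jog '[0.015,0,0,0,0,0,0, 0.03,0,0,0,0,0,0, 0.045,0,0,0,0,0,0, 0.06,0,0,0,0,0,0, 0.075,0,0,0,0,0,0]'|sed -n 2,4p
python3 to.py 536 70 18 -0.088 0
python3 - <<'E'
from h import *
d=grab("top");cv2.imwrite("pics/t2.png",cv2.resize(d["image"][150:280,200:360,::-1],None,fx=4.5,fy=4.5,interpolation=3))
E
```

```text
tcp_pos: [478.5, 75.8, 17.1]
tcp_rot: [3.138, -0.136, -0.008]
ft_force: [-13.7, 1.3, 13.2]
tcp_pos: [508.1, 73.4, 17.2]
tcp_rot: [3.139, -0.136, -0.008]
ft_force: [-11.8, 0.7, 10.3]
t 4.15 tcp [508.1  73.4  17.2] q [-0.09  0.54  1.65 -0.    0.96  1.57] w 85.4 F [-11.8   0.7  10.3] gf 8.1
shift [ 0.0702  0.0025 -0.0022] turn [0.0005 0.0063 0.0021] rows 0.4
```

View pics/t2.png

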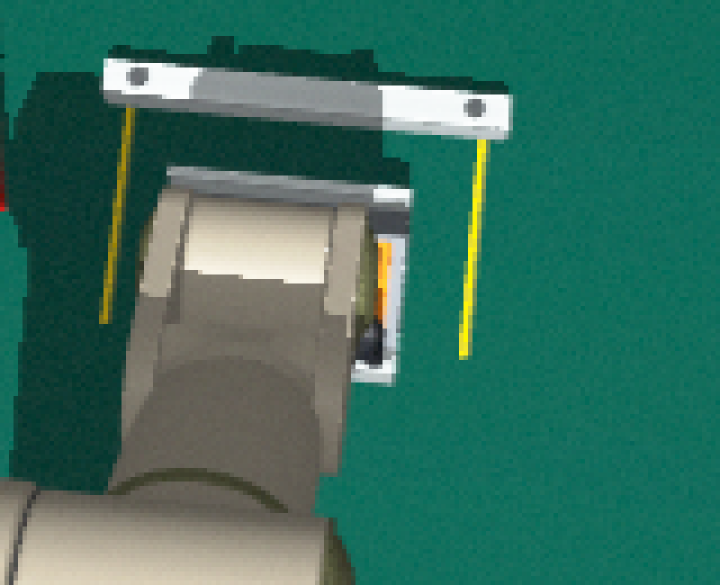

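The carrier tracks squarely, about 28 mm short of the bar. Its rear edge is at rows 170–190 of the crop and the bar's foot is at about 105–135. I'll finish in small steps and watch the force.

```bash
python3 -m jog '[0.01,0,-0.002,0,0,0,0, 0.02,0,-0.002,0,0,0,0, 0.03,0,-0.002,0,0,0,0, 0.04,0,-0.002,0,0,0,0, 0.05,0,-0.002,0,0,0,0]'|sed -n 2,4p
python3 -m jog '[0.002,0,0,0,0,0,0, 0.004,0,0,0,0,0,0, 0.006,0,0,0,0,0,0, 0.008,0,0,0,0,0,0, 0.01,0,0,0,0,0,0]'|sed -n 2,4p
python3 to.py 536 70 18 -0.088 0
```

```text
tcp_pos: [528.6, 71.6, 17.7]
tcp_rot: [-3.139, 0.136, 0.006]
ft_force: [-8.1, 0.7, 5.4]
tcp_pos: [532.5, 71.3, 17.7]
tcp_rot: [-3.139, 0.136, 0.006]
ft_force: [-7.8, 1.1, 4.4]
t 5.45 tcp [532.5  71.3  17.7] q [-0.09  0.57  1.59 -0.    0.99  1.57] w 85.1 F [-7.8  1.1  4.4] gf 4.4
shift [ 0.0091  0.0024 -0.0009] turn [0.0001 0.0052 0.0016] rows 0.1
```

```bash
python3 -m jog '[0.002,0,0,0,0,0,0, 0.004,0,0,0,0,0,0, 0.006,0,0,0,0,0,0, 0.008,0,0,0,0,0,0, 0.01,0,0,0,0,0,0]'|sed -n 2,4p
python3 -m jog '[0.001,0,0,0,0,0,0, 0.002,0,0,0,0,0,0, 0.003,0,0,0,0,0,0, 0.004,0,0,0,0,0,0, 0.005,0,0,0,0,0,0]'|sed -n 2,4p
```

```text
tcp_pos: [536.4, 70.9, 17.7]
tcp_rot: [-3.139, 0.136, 0.006]
ft_force: [-8.0, 0.0, 4.3]
tcp_pos: [538.4, 70.7, 17.7]
tcp_rot: [-3.139, 0.136, 0.006]
ft_force: [-6.9, 0.7, 4.5]
```

```bash
python3 -m jog '[0.002,0,0,0,0,0,0, 0.004,0,0,0,0,0,0, 0.006,0,0,0,0,0,0, 0.007,0,0,0,0,0,0, 0.008,0,0,0,0,0,0]'|sed -n 2,4p
python3 - <<'E'
from h import *
d=grab("scene");cv2.imwrite("pics/s2.png",cv2.resize(d["image"][150:270,230:400,::-1],None,fx=4.5,fy=4.5,interpolation=3))
E
```

```text
tcp_pos: [541.6, 70.5, 17.7]
tcp_rot: [-3.139, 0.136, 0.006]
ft_force: [-7.3, 0.4, 4.7]
```

View pics/s2.png

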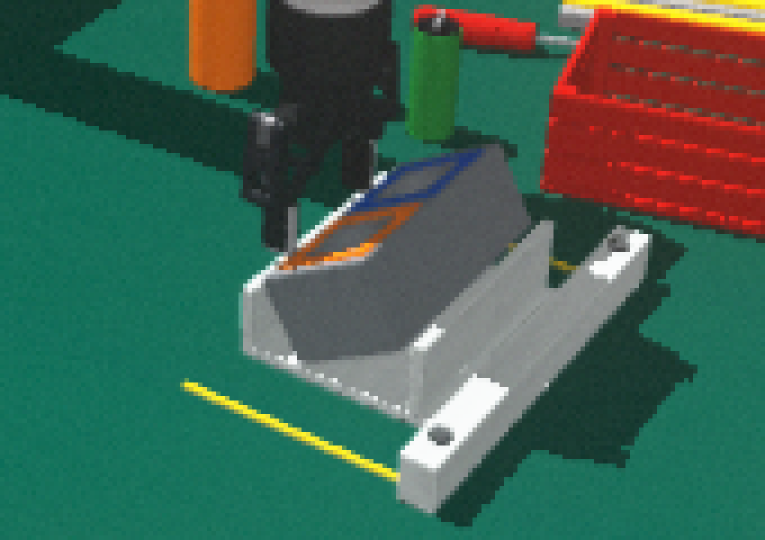

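The picture shows the rear plate only a few millimetres from the bar (foot at crop (415,415)), and square. I'll continue until the force rises.

```bash
python3 -m jog '[0.002,0,0,0,0,0,0, 0.004,0,0,0,0,0,0, 0.006,0,0,0,0,0,0, 0.007,0,0,0,0,0,0, 0.008,0,0,0,0,0,0]'|sed -n 2,4p
python3 -m jog '[0.001,0,0,0,0,0,0, 0.002,0,0,0,0,0,0, 0.003,0,0,0,0,0,0, 0.004,0,0,0,0,0,0, 0.005,0,0,0,0,0,0]'|sed -n 2,4p
```

```text
tcp_pos: [544.8, 70.2, 17.7]
tcp_rot: [-3.139, 0.136, 0.006]
ft_force: [-7.1, -0.3, 5.6]
tcp_pos: [546.8, 70.0, 17.7]
tcp_rot: [-3.139, 0.136, 0.006]
ft_force: [-6.8, 0.4, 4.1]
```

```bash
python3 -m jog '[0.001,0,0,0,0,0,0, 0.002,0,0,0,0,0,0, 0.003,0,0,0,0,0,0, 0.004,0,0,0,0,0,0, 0.005,0,0,0,0,0,0]'|sed -n 2,4p
python3 -m jog '[0.001,0,0,0,0,0,0, 0.002,0,0,0,0,0,0, 0.003,0,0,0,0,0,0, 0.004,0,0,0,0,0,0, 0.005,0,0,0,0,0,0]'|sed -n 2,4p
```

```text
tcp_pos: [548.8, 69.8, 17.7]
tcp_rot: [-3.139, 0.136, 0.006]
ft_force: [-7.3, 0.5, 3.5]
tcp_pos: [550.8, 69.7, 17.7]
tcp_rot: [-3.139, 0.136, 0.006]
ft_force: [-7.9, 0.9, 4.7]
```

```bash
python3 -m jog '[0.001,0,0,0,0,0,0, 0.002,0,0,0,0,0,0, 0.003,0,0,0,0,0,0, 0.004,0,0,0,0,0,0, 0.005,0,0,0,0,0,0]'|sed -n 2,4p
python3 - <<'E'
from h import *
d=grab("scene");cv2.imwrite("pics/s3.png",cv2.resize(d["image"][190:270,300:390,::-1],None,fx=7,fy=7,interpolation=3))
E
```

```text
tcp_pos: [552.7, 69.5, 17.7]
tcp_rot: [-3.139, 0.136, 0.007]
ft_force: [-10.0, 0.8, 4.7]
```

View pics/s3.png

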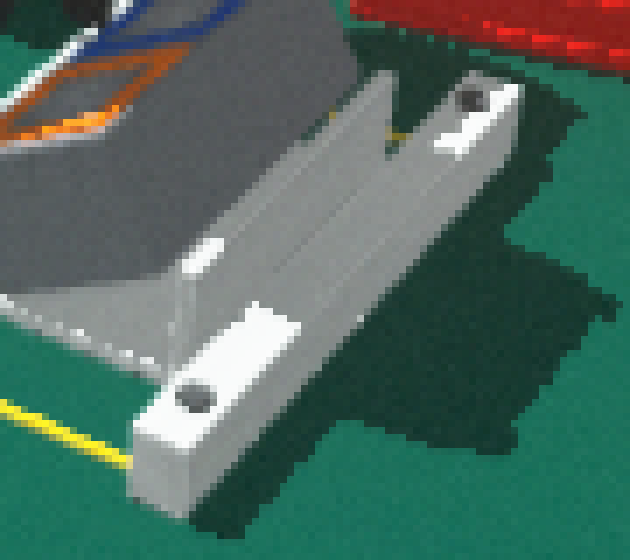

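The bar's top edge now meets the carrier's foot at (170,375), and the force is starting to rise, so contact is beginning. A final press follows.

```bash
python3 -m jog '[0.001,0,0,0,0,0,0, 0.002,0,0,0,0,0,0, 0.003,0,0,0,0,0,0, 0.004,0,0,0,0,0,0, 0.004,0,0,0,0,0,0]'|sed -n 2,4p
python3 -m jog '[0.001,0,0,0,0,0,0, 0.002,0,0,0,0,0,0, 0.003,0,0,0,0,0,0, 0.003,0,0,0,0,0,0, 0.003,0,0,0,0,0,0]'|sed -n 2,4p
```

```text
tcp_pos: [552.7, 69.5, 17.6]
tcp_rot: [-3.139, 0.136, 0.012]
ft_force: [-14.0, 1.2, 7.9]
tcp_pos: [552.8, 69.5, 17.5]
tcp_rot: [-3.139, 0.136, 0.016]
ft_force: [-19.4, 0.5, 12.3]
```

Firm contact: the TCP stalls and the force rises. I'll back off and look from the wrist.

```bash
python3 -m jog '[-0.03,0,0,0,0,0,0, -0.1,0,0,0,0,0,0, -0.2,0,-0.1,0,0,0,0, -0.25,0,-0.25,0,0,0,0, -0.25,0,-0.4,0,0,0,0]'|sed -n 2,4p
python3 -m jog '[0,0,-0.06,0,0,0,0, 0,0,-0.06,0,0,0,0, 0,0,-0.06,0,0,0,0, 0,0,-0.06,0,0,0,0, 0,0,-0.06,0,0,0,0]'|sed -n 2,4p
python3 - <<'E'
from h import *
d=grab("wrist");cv2.imwrite("pics/w3.png",cv2.resize(d["image"][:240,60:500,::-1],None,fx=1.8,fy=1.8,interpolation=3))
E
python3 est.py | head -4
```

```text
tcp_pos: [456.1, 77.9, 179.4]
tcp_rot: [-3.139, 0.137, 0.0]
ft_force: [1.9, -0.5, 0.9]
tcp_pos: [457.5, 77.7, 200.3]
tcp_rot: [-3.139, 0.137, 0.003]
ft_force: [-0.7, -0.2, 0.0]
top line yaw -0.11 ends [622. 191.] [696. 183.]
top line yaw -0.088 ends [520. -57.] [675. -71.]Traceback (most recent call last):
  File "est.py", line 10, in <module>
    m=max(mask(d,*Y,r),key=lambda q:q[0][4])[2];v,u=np.nonzero(m)
      ~~~^^^^^^^^^^^^^^^^^^^^^^^^^^^^^^^^^^^
ValueError: max() iterable argument is empty
```

View pics/w3.png

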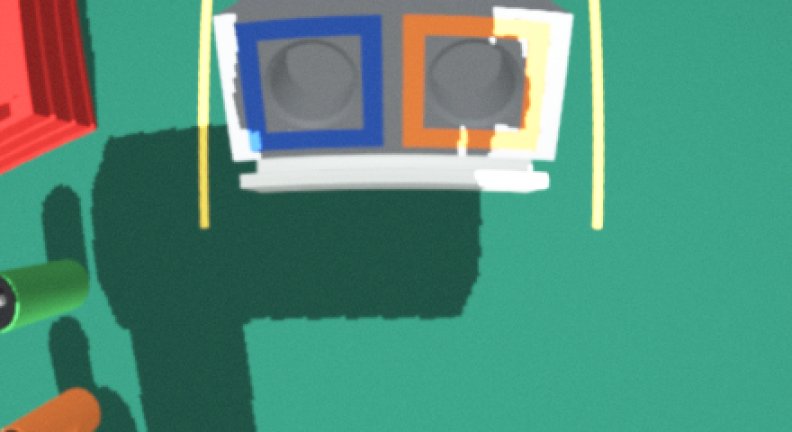

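The carrier stands centred between the yellow lines. In the crop the frames' inner squares are blue (257,40)–(362,131) and orange (425,34)–(525,131), and the plate edge is at row 180–187. The next step is to locate the mouths.

Run:
```python
from h import *
d=grab("wrist")
u=lambda p:np.array(p,float)/1.8+[60,0]
f=lambda q:(lambda q:q[0]+np.linalg.solve(np.array([q[2]-q[0],q[1]-q[3]]).T,q[1]-q[0])[0]*(q[2]-q[0]))(u(q))
print("plate top z50",plane(d,u([(240,175),(549,173),(240,187),(549,187)]),50).round(1).tolist())
b=plane(d,[f([(257,40),(361,34),(362,131),(267,133)])],82)[0];o=plane(d,[f([(425,34),(528,37),(523,131),(425,130)])],82)[0]
print("mouths",b.round(1),o.round(1),"yaw",np.arctan2(-(b-o)[0],(b-o)[1]).round(3),np.linalg.norm(b-o).round(1))
print("line ends",plane(d,u([(204,229),(598,229)]),0).round(1).tolist())
g=lambda c,z:plane(d,[c],z)
# frame outer corners height check: upper edge z=102-?; sizes
t=grab("top")
m=cv2.inRange(t["hsv"],np.array((0,0,140)),np.array((180,60,255)))
cv2.imwrite("pics/t4.png",cv2.resize(t["image"][150:260,200:340,::-1],None,fx=5.5,fy=5.5,interpolation=3))
```

```text
plate top z50 [[563.8, 155.9, 50.0], [549.9, -14.0, 50.0], [557.1, 156.5, 50.0], [542.0, -13.4, 50.0]]
mouths [600.3 108.   82. ] [594.4  27.5  82. ] yaw -0.073 80.7
line ends [[537.9, 197.1, 0.0], [515.9, -58.4, 0.0]]
```

View pics/t4.png

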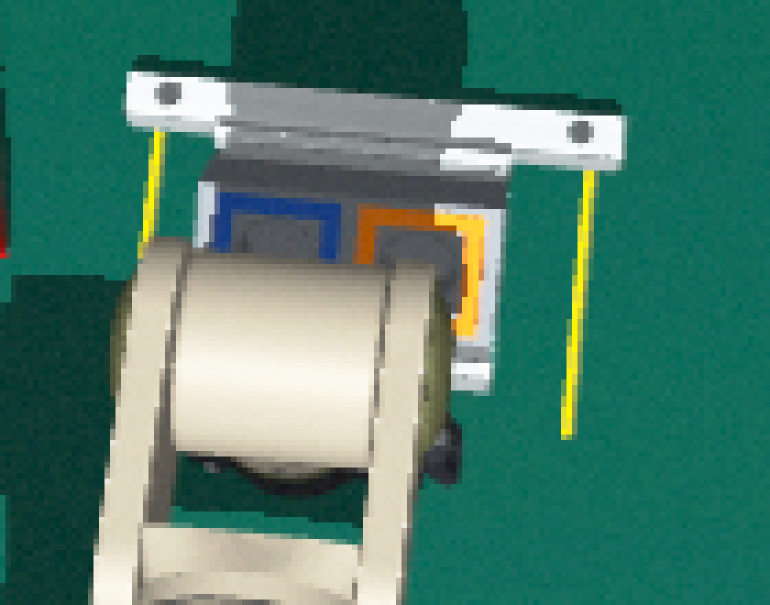

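Flush and square against the bar, with the back at x≈687 by both cameras. The contact offset was odd, so I'll check the finger geometry against the wrist picture and measure the cans.

Run:
```python
from h import *
d=grab("wrist");s=d["s"];Rt=R.from_rotvec(s["tcp_rot"]).as_matrix()
for p in[(0,43,-13),(11,43,-13),(-11,43,-13),(0,-43,-13),(11,-43,-13),(-11,-43,-13),(0,0,0)]:
    print(p,project(d,s["tcp_pos"]+Rt@np.array(p)).round(0))
hsv=d["hsv"];cv2.imwrite("pics/w4.png",d["image"][200:420,60:500,::-1])
# cans from top view: lid centre at z=90 via dark blob, bottoms via scene
t=grab("top");sc=grab("scene")
for n,lo,hi,rt,rs in(("orange",(5,150,60),(21,255,255),(165,240,200,266),(292,140,315,178)),("blue",(105,100,25),(125,255,255),(380,235,412,262),(165,250,200,305))):
    for dd,r in((t,rt),(sc,rs)):
        q=max(mask(dd,lo,hi,r),key=lambda q:q[0][4]);st=q[0]
        pts=cv2.findNonZero(q[2].astype(np.uint8));rr=cv2.minAreaRect(pts);print(n,dd["n"],st,q[1],np.round(rr[0],1),np.round(rr[1],1),round(rr[2],1),"axis pt@z45",plane(dd,[rr[0]],45)[0].round(1))
```

```text
(0, 43, -13) [[361. 258.]]
(11, 43, -13) [[362. 239.]]
(-11, 43, -13) [[359. 277.]]
(0, -43, -13) [[201. 258.]]
(11, -43, -13) [[199. 239.]]
(-11, -43, -13) [[203. 277.]]
(0, 0, 0) [[281. 250.]]
orange top [174, 249, 15, 14, 85] [183.2, 257.3] [182.2 256.9] [11.5 11.8] 37.9 axis pt@z45 [418.5 312.5  45. ]
orange scene [298, 149, 11, 24, 235] [302.7, 160.6] [303.  160.5] [23. 10.] 90.0 axis pt@z45 [428.5 311.4  45. ]
blue top [389, 243, 12, 13, 81] [393.0, 250.5] [393.  250.3] [11.1  9.7] 56.3 axis pt@z45 [ 444.4 -332.5   45. ]
blue scene [171, 263, 20, 33, 453] [181.5, 279.9] [181.1 279.1] [32.8 16. ] 81.9 axis pt@z45 [ 456.7 -347.3   45. ]
```

View pics/w4.png

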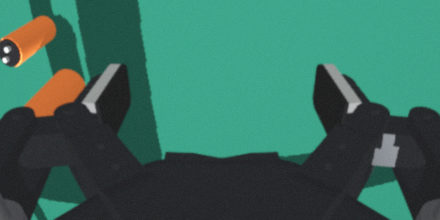

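Run:
```python
from h import *
from scipy.optimize import fsolve
d=grab("wrist");s=d["s"];Rt=R.from_rotvec(s["tcp_rot"]).as_matrix()
for uv,y in(((376,264),42.5),((378,264),45),((188,264),-42.5),((186,264),-45),((412,310),50),((406,327),42.5)):
    print(uv,y,fsolve(lambda p:project(d,s["tcp_pos"]+Rt@np.array([p[0],y,p[1]]))[0]-uv,[0,-13]).round(1))
```

```text
(376, 264) 42.5 [ 10.  -42.1]
(378, 264) 45 [  7.8 -37.5]
(188, 264) -42.5 [  8.6 -39. ]
(186, 264) -45 [  6.4 -34.3]
(412, 310) 50 [  3.5 -71.5]
(406, 327) 42.5 [  5.4 -84.6]
```

The fingertips sit farther back than I assumed, about 35 mm behind the TCP when open. They therefore pushed on the block's front edge, which also explains the offset. The carrier is home. Next is a look over the orange can.

```bash
python3 to.py 400 311 190 -0.088 0
```

```text
t 13.5 tcp [457.7  77.7 201.1] q [-0.09  0.23  1.52  0.    1.39  1.57] w 85.4 F [ 0.   0.2 -0.5] gf 0.0
shift [-0.1945 -0.5684  0.0278] turn [-0.     0.     0.001] rows 3.8
```

```bash
python3 -m jog '[-0.195,-0.568,0.028,0,0,0,0, -0.195,-0.568,0.028,0,0,0,0, -0.195,-0.568,0.028,0,0,0,0, -0.195,-0.568,0.028,0,0,0,0, -0.195,-0.568,0.028,0,0,0,0]'|sed -n 2,3p
cat > can.py <<'E'
from h import *
d=grab("wrist");cv2.imwrite("pics/can%d.png"%int(d["s"]["time_s"]*10),d["image"][:,:,::-1])
import sys
lo,hi=((4,130,60),(20,255,255)) if sys.argv[1]=="o" else ((105,100,25),(125,255,255))
for st,c,m in mask(d,lo,hi,None,200):
    # sleeve outline; foot arc = outline point of the can's bottom; lid = dark blob
    h=cv2.convexHull(cv2.findNonZero(m.astype(np.uint8)))[:,0]
    print(st,c,"hull",h.tolist()[::max(1,len(h)//14)])
print(d["s"]["tcp_pos"].round(1))
E
python3 can.py o; ls pics
```

```text
tcp_pos: [398.5, 313.4, 189.6]
tcp_rot: [-3.139, 0.129, 0.001]
[253, 149, 42, 47, 456] [276.5, 162.5] hull [[294, 181], [292, 186], [291, 188], [285, 194], [283, 195], [256, 187], [255, 185], [253, 179], [253, 177], [254, 170], [258, 162], [263, 154], [267, 151], [269, 150], [273, 149], [278, 149], [281, 150], [283, 151], [286, 153], [288, 155], [291, 161], [293, 169], [294, 174]]
[271, 216, 63, 82, 2503] [297.5, 247.2] hull [[333, 288], [332, 290], [331, 291], [274, 297], [273, 296], [272, 294], [271, 289], [271, 280], [274, 234], [277, 225], [280, 222], [285, 218], [290, 216], [302, 216], [310, 220], [313, 223], [315, 226], [317, 230], [320, 239], [326, 258], [331, 274], [332, 278], [333, 283]]
[11, 244, 38, 98, 665] [28.6, 291.0] hull [[48, 333], [47, 335], [44, 340], [43, 341], [29, 304], [23, 288], [19, 277], [14, 262], [11, 252], [11, 251], [25, 244]]
[0, 272, 31, 77, 404] [13.2, 312.0] hull [[30, 345], [29, 347], [28, 348], [27, 348], [26, 347], [20, 335], [15, 324], [8, 308], [1, 290], [0, 287], [0, 272], [1, 274]]
[398.5 313.4 189.6]
c1.png
can141.png
s2.png
s3.png
scene0.png
t2.png
t4.png
top0.png
w1.png
w3.png
w4.png
```

```bash
cat > can.py <<'E'
# lid circle: dark/any non-bench blob adjoining sleeve; score = outline extremes
import sys;from h import *
lo,hi,r=((4,130,60),(20,255,255),(200,100,360,215)) if sys.argv[1]=="o" else ((105,100,25),(125,255,255),(180,60,400,260))
d=grab("wrist");st,c,m=max(mask(d,lo,hi,r,100),key=lambda q:q[0][4])
u8=m.astype(np.uint8)
dark=cv2.inRange(d["hsv"],np.array((0,0,0)),np.array((180,255,55)))
x,y,w,h=st[:4]
z=np.zeros_like(dark);z[y:y+h+45,x-4:x+w+4]=dark[y:y+h+45,x-4:x+w+4]
n,l,s2,c2=cv2.connectedComponentsWithStats(z)
for i in range(1,n):
    if s2[i][4]>60: print("dark",s2[i].tolist(),c2[i].round(1),"z90",plane(d,[c2[i]],90)[0].round(1))
h=cv2.convexHull(cv2.findNonZero(u8))[:,0];P=plane(d,h,0)[:,:2];e,_=rays(d,[[0,0]])
far=np.linalg.norm(P-e[:2],axis=1);i=far.argmax();dirn=(P[i]-e[:2])/far[i]
print("sleeve",st,"cam",e.round(1),"far",P[i].round(1),"foot",(P[i]-18*dirn).round(1))
H=plane(d,h,90)[:,:2];c0,rad=cv2.minEnclosingCircle(H.astype(np.float32))
# least squares silhouette: foot circle z0 & lid circle z90 -> hull must equal mask hull
from scipy.optimize import least_squares
a=np.linspace(0,2*np.pi,72,endpoint=False);C=18*np.c_[np.cos(a),np.sin(a)]
lid=[s for s in range(1,n) if s2[s][4]>60]
full=u8.copy()
for s in lid: full[l==s]=1
H2=cv2.convexHull(cv2.findNonZero(full))
b=H2[:,0];print("full bbox",cv2.boundingRect(H2),"proj bbox for foot guess:")
g=P[i]-18*dirn
q=np.r_[project(d,np.c_[g+C,np.zeros(72)]),project(d,np.c_[g+C,np.full(72,90)])];print(q.min(0).round(1),q.max(0).round(1))
E
python3 can.py o
```

```text
dark [253, 161, 37, 37, 916] [271.1 178.7] z90 [423.7 318.   90. ]
sleeve [251, 150, 42, 46, 452] cam [468.8 306.  360.4] far [388.8 310.3] foot [406.7 309.3]
full bbox (251, 150, 42, 48) proj bbox for foot guess:
[262.  163.5] [304.1 217.5]
```

```bash
cat > can2.py <<'E'
import sys;from h import *
lo,hi=((4,130,60),(20,255,255)) if sys.argv[1]=="o" else ((105,100,25),(125,255,255))
x0,y0=map(float,sys.argv[2:4]);d=grab("wrist")
g=project(d,[[x0,y0,45]])[0];cands=mask(d,lo,hi,None,100);st,c,m=min(cands,key=lambda q:np.hypot(*(np.array(q[1])-g)))
bb=np.array([st[0],st[1],st[0]+st[2]-1,st[1]+st[3]-1],float)
a=np.linspace(0,2*np.pi,180,endpoint=False);C=18*np.c_[np.cos(a),np.sin(a)]
def box(p): q=np.r_[project(d,np.c_[p+C,np.zeros(180)]),project(d,np.c_[p+C,np.full(180,90)])];return np.r_[q.min(0),q.max(0)]
from scipy.optimize import least_squares
f=least_squares(lambda p:(box(p)-bb)[:3],[x0,y0])
print("bbox",bb,"fit",f.x.round(1),"res",(box(f.x)-bb).round(1),"tcp",d["s"]["tcp_pos"].round(1),"t",d["s"]["time_s"])
E
python3 can2.py o 425 315
```

```text
bbox [250. 150. 291. 196.] fit [423.1 317.6] res [-0.8  0.   0.8  4.6] tcp [399.7 310.8 189.8] t 14.225
```

```bash
python3 to.py 423.3 317.7 42 -0.088 0
```

```text
t 14.275 tcp [400.  310.2 189.9] q [ 0.43  0.31  1.44 -0.    1.39  2.08] w 85.7 F [ 0.4  0.6 -0.1] gf 0.0
shift [ 0.0562 -0.0239  0.3698] turn [ 0.0004 -0.0001  0.0005] rows 2.4
```

```bash
python3 -m jog '[0.056,-0.024,0,0,0,0,0, 0.056,-0.024,0.1,0,0,0,0, 0.056,-0.024,0.22,0,0,0,0, 0.056,-0.024,0.3,0,0,0,0, 0.056,-0.024,0.37,0,0,0,0]'|sed -n 2,5p
python3 can2.py o 423 318
python3 -m jog '[0,0,0,0,0,0,0.6, 0,0,0,0,0,0,0.8, 0,0,0,0,0,0,1, 0,0,0,0,0,0,1, 0,0,0,0,0,0,1]'|sed -n 2,6p
python3 to.py 423.3 317.7 42 -0.088 0
```

```text
tcp_pos: [423.6, 316.9, 40.9]
tcp_rot: [3.138, -0.141, -0.0]
ft_force: [0.5, -0.6, -0.1]
width: 85.2
bbox [239. 203. 317. 297.] fit [422.7 318.3] res [-2.9  0.5  2.8 32.1] tcp [423.6 316.9  40.9] t 14.9
tcp_pos: [423.7, 318.7, 43.5]
tcp_rot: [-3.138, 0.137, -0.004]
ft_force: [-0.2, -1.9, 6.9]
width: 33.9
gripper_force: 59.4
t 15.575 tcp [423.7 318.7  43.5] q [ 0.42  0.52  1.58 -0.    1.04  2.08] w 33.9 F [-0.2 -1.9  6.9] gf 59.4
shift [-0.0008  0.0025  0.0038] turn [-0.0015 -0.0034  0.0011] rows 0.0
```

Gripped: width 34 mm, 59 N. Now lift.

```bash
python3 -m jog '[0,0,-0.06,0,0,0,1, 0,0,-0.15,0,0,0,1, 0,0,-0.25,0,0,0,1, 0,0,-0.38,0,0,0,1, 0,0,-0.38,0,0,0,1]'|sed -n 2,6p
python3 to.py 535 33 184 -0.088 30
```

```text
tcp_pos: [424.3, 319.2, 198.1]
tcp_rot: [-3.135, 0.136, -0.012]
ft_force: [0.0, 0.5, -1.4]
width: 33.9
gripper_force: 60.3
t 16.2 tcp [424.3 319.2 198.1] q [ 0.42  0.35  1.36 -0.    1.42  2.08] w 33.9 F [ 0.   0.5 -1.4] gf 60.3
shift [0.3376 0.6888 0.035 ] turn [-5.60e-03  6.57e-01 -2.00e-04] rows 4.9
```

```bash
python3 -m jog '[0.067,0.138,0.007,-0.001,0.13,0,1, 0.135,0.276,0.014,-0.002,0.26,0,1, 0.203,0.413,0.021,-0.003,0.39,0,1, 0.27,0.55,0.028,-0.004,0.52,0,1, 0.338,0.689,0.035,-0.005,0.657,0,1]'|sed -n 2,6p
python3 -m jog '[0,0,0,0,0,0,1, 0,0,0,0,0,0,1, 0,0,0,0,0,0,1, 0,0,0,0,0,0,1, 0,0,0,0,0,0,1]'|sed -n 2,6p
cat > mouth.py <<'E'
import sys;from h import *
# frame of one colour in wrist view: mask -> component list and plane (sloping face) hits near expected
col,mx,my=sys.argv[1],float(sys.argv[2]),float(sys.argv[3]);d=grab("wrist")
lo,hi=((4,110,60),(26,255,255)) if col=="o" else ((105,90,25),(125,255,255))
yaw=-0.088;X=np.array([np.cos(yaw),np.sin(yaw),0]);Y=np.array([-X[1],X[0],0]);M=np.array([mx,my,82]);N=-.5*X+np.array([0,0,.866]);S=.866*X+np.array([0,0,.5])
e,_=rays(d,[[0,0]]);v,u=np.nonzero(cv2.inRange(d["hsv"],np.array(lo),np.array(hi)));e,r=rays(d,np.c_[u,v])
P=e+r*(((M-e)@N)/(r@N))[:,None];a=(P-M)@Y;b=(P-M)@S
k=(abs(a)<42)&(abs(b)<42)&(np.hypot(a,b)>18);a,b=a[k],b[k]
print("n",k.sum(),"y pct",np.percentile(a,[1,5,50,95,99]).round(1),"s pct",np.percentile(b,[1,5,50,95,99]).round(1))
# edges: histogram extents of each side strip
for nm,q,w in(("y+",a[(a>18)],1),("y-",a[a<-18],1),("s+",b[b>18],1),("s-",b[b<-18],1)):
    print(nm,len(q),np.percentile(q,[3,97]).round(1) if len(q)>20 else "-")
s=d["s"];T=R.from_rotvec(s["tcp_rot"]).as_matrix();print("tcp rel mouth (y,s,n):",[((s["tcp_pos"]-M)@k).round(1) for k in(Y,S,N)],"toolz",T[:,2].round(3),"want",(-N).round(3))
E
python3 mouth.py o 593.8 27.9;python3 to.py 535 33 184 -0.088 30
```

```text
tcp_pos: [533.4, 30.4, 179.5]
tcp_rot: [3.008, -0.131, 0.798]
ft_force: [0.9, 1.1, -2.2]
width: 33.8
gripper_force: 60.5
tcp_pos: [533.6, 32.9, 180.0]
tcp_rot: [3.01, -0.129, 0.794]
ft_force: [-0.2, 0.9, -1.9]
width: 33.6
gripper_force: 60.5
n 3838 y pct [-34.1 -32.3  -0.4  33.4  35.3] s pct [-41.3 -38.4 -13.1  33.6  35.3]
y+ 1134 [18.9 35.3]
y- 1159 [-34.1 -18.5]
s+ 1137 [19.3 35.3]
s- 1664 [-41.3 -18.8]
tcp rel mouth (y,s,n): [np.float64(-0.3), np.float64(-3.3), np.float64(115.0)] toolz [ 0.491 -0.046 -0.87 ] want [ 0.498 -0.044 -0.866]
t 17.5 tcp [533.6  32.7 180. ] q [-0.19  0.18  1.79  0.07  0.66  1.43] w 34.0 F [-0.1 -0.7 -1.8] gf 60.5
shift [ 0.0079 -0.001  -0.0071] turn [0.0036 0.0096 0.0032] rows 0.1
```

The frame check puts the mouth within 0.6 mm of my estimate. Next I align above the mouth.

```bash
python3 to.py 562.8 31.3 137.3 -0.088 30
```

```text
t 17.5 tcp [533.6  32.7 180. ] q [-0.19  0.18  1.79  0.07  0.66  1.43] w 34.0 F [-0.1 -0.7 -1.8] gf 60.5
shift [ 0.0109 -0.0032  0.1288] turn [0.0036 0.0096 0.0032] rows 0.8
```

```bash
python3 -m jog '[0.011,-0.003,0.03,0.004,0.01,0.003,1, 0.011,-0.003,0.06,0.004,0.01,0.003,1, 0.011,-0.003,0.09,0.004,0.01,0.003,1, 0.011,-0.003,0.129,0.004,0.01,0.003,1, 0.011,-0.003,0.129,0.004,0.01,0.003,1]'|sed -n 2,6p
python3 mouth.py o 594.4 28.5;python3 to.py 590.7 28.8 88.8 -0.088 30
```

```text
tcp_pos: [562.8, 30.5, 135.6]
tcp_rot: [3.011, -0.134, 0.803]
ft_force: [-0.2, -0.8, -1.9]
width: 33.8
gripper_force: 60.6
n 5036 y pct [-34.8 -32.9  -0.7  32.9  34.8] s pct [-40.1 -34.   -6.8  33.4  34.9]
y+ 1602 [18.6 34.8]
y- 1699 [-34.8 -18.7]
s+ 1601 [19.4 34.9]
s- 1818 [-40.1 -18.1]
tcp rel mouth (y,s,n): [np.float64(-0.7), np.float64(-0.6), np.float64(62.2)] toolz [ 0.496 -0.044 -0.867] want [ 0.498 -0.044 -0.866]
t 18.175 tcp [562.9  30.6 136.4] q [-0.18  0.28  1.8   0.09  0.54  1.42] w 33.7 F [ 0.3 -0.7 -1.4] gf 60.6
shift [ 0.001  -0.0017  0.138 ] turn [ 0.0002  0.0015 -0.001 ] rows 0.9
```

```bash
python3 -m jog '[0.001,-0.002,0.02,0,0,0,1, 0.001,-0.002,0.04,0,0,0,1, 0.001,-0.002,0.06,0,0,0,1, 0.001,-0.002,0.075,0,0,0,1, 0.001,-0.002,0.09,0,0,0,1]'|sed -n 2,6p
python3 to.py 590.7 28.8 88.8 -0.088 30
```

```text
tcp_pos: [581.5, 29.7, 105.9]
tcp_rot: [3.01, -0.134, 0.807]
ft_force: [0.2, -0.3, -2.3]
width: 34.0
gripper_force: 60.6
t 18.8 tcp [581.5  29.7 105.9] q [-0.17  0.36  1.79  0.09  0.47  1.41] w 34.0 F [ 0.2 -0.3 -2.3] gf 60.6
shift [-0.0013  0.0003  0.0485] turn [ 0.0003 -0.0003 -0.0009] rows 0.3
```

```bash
python3 -m jog '[0,0,0.012,0,0,0,1, 0,0,0.024,0,0,0,1, 0,0,0.036,0,0,0,1, 0,0,0.048,0,0,0,1, 0,0,0.048,0,0,0,1]'|sed -n 2,6p
python3 to.py 590.7 28.8 88.8 -0.088 30
```

```text
tcp_pos: [590.8, 28.9, 89.3]
tcp_rot: [3.01, -0.134, 0.806]
ft_force: [-0.3, -0.0, -1.7]
width: 33.7
gripper_force: 60.6
t 19.425 tcp [590.8  28.9  89.3] q [-0.17  0.4   1.79  0.1   0.43  1.41] w 33.7 F [-0.3 -0.  -1.7] gf 60.6
shift [-0.0008  0.0004  0.0009] turn [ 0.0002  0.0003 -0.0009] rows 0.0
```

```bash
python3 -m jog '[0,0,0,0,0,0,0.5, 0,0,0,0,0,0,0.35, 0,0,0,0,0,0,0.3, 0,0,0,0,0,0,0.3, 0,0,0,0,0,0,0.3]'|sed -n 2,6p
python3 -m jog '[0,0,-0.03,0,0,0,0.3, 0,0,-0.08,0,0,0,0.3, 0,0,-0.18,0,0,0,0.3, 0,0,-0.28,0,0,0,0, 0,0,-0.3,0,0,0,0]'|sed -n 2,6p
cat > seat.py <<'E'
import sys;from h import *
# lid centre of seated can from the wrist: dark lid blob on plane of lid; expected = mouth + 40 N
col,mx,my=sys.argv[1],float(sys.argv[2]),float(sys.argv[3]);d=grab("wrist")
yaw=-0.088;X=np.array([np.cos(yaw),np.sin(yaw),0]);Y=np.array([-X[1],X[0],0]);N=-.5*X+np.array([0,0,.866]);S=.866*X+np.array([0,0,.5]);M=np.array([mx,my,82.])
v,u=np.nonzero(cv2.inRange(d["hsv"],np.array((0,0,0)),np.array((180,255,50))))
e,r=rays(d,np.c_[u,v])
for h in(36,40,44,54):
    L=M+h*N;P=e+r*(((L-e)@N)/(r@N))[:,None];a=(P-L)@Y;b=(P-L)@S;k=np.hypot(a,b)<24
    print(h,k.sum(),"y",np.percentile(a[k],[2,50,98]).round(1),"s",np.percentile(b[k],[2,50,98]).round(1))
E
python3 seat.py o 594.4 28.5; python3 to.py 520 -100 200 -0.088 0
```

```text
tcp_pos: [590.8, 28.9, 89.7]
tcp_rot: [3.01, -0.134, 0.807]
ft_force: [0.6, -0.9, 0.9]
width: 59.9
gripper_force: 0.0
tcp_pos: [530.7, 34.4, 196.4]
tcp_rot: [3.007, -0.133, 0.813]
ft_force: [-0.7, 0.3, -1.0]
width: 85.4
gripper_force: 0.0
36 850 y [-14.3  -0.2  13.8] s [-19.9  -5.5   8.4]
40 850 y [-14.1  -0.2  13.6] s [-18.5  -4.4   9.4]
44 850 y [-13.8  -0.2  13.4] s [-17.2  -3.2  10.3]
54 850 y [-13.3  -0.2  12.9] s [-13.8  -0.4  12.6]
t 20.725 tcp [530.7  34.3 195.8] q [-0.18  0.15  1.78  0.08  0.69  1.43] w 85.3 F [0.8 0.4 0.7] gf 0.0
shift [ 0.0079  0.3369 -0.0075] turn [ 5.000e-04 -6.715e-01 -6.000e-04] rows 2.8
```

The orange is released. The lid reading fits either seated or not yet slid, so I'll take a second view on the way to the blue can to triangulate.

```bash
cat > lid.py <<'E'
import sys,os;from h import *
# store ray to the lid blob near the given guess; triangulate over stored rays; report in pocket frame
tag,mx,my=sys.argv[1],float(sys.argv[2]),float(sys.argv[3])
yaw=-0.088;X=np.array([np.cos(yaw),np.sin(yaw),0]);Y=np.array([-X[1],X[0],0]);N=-.5*X+np.array([0,0,.866]);S=.866*X+np.array([0,0,.5]);M=np.array([mx,my,82.])
A=np.load(tag+".npy") if os.path.exists(tag+".npy") else np.zeros((0,6))
for nm in sys.argv[4:]:
    d=grab(nm)
    g=project(d,[M+45*N])[0];m=cv2.inRange(d["hsv"],np.array((0,0,0)),np.array((180,255,50)))
    n,l,st,c=cv2.connectedComponentsWithStats(m);i=min((i for i in range(1,n) if st[i][4]>20),key=lambda i:np.hypot(*(c[i]-g)))
    b=st[i];ctr=[b[0]+(b[2]-1)/2,b[1]+(b[3]-1)/2];e,r=rays(d,[ctr]);A=np.r_[A,[np.r_[e,r[0]/np.linalg.norm(r[0])]]];print(nm,"guess px",g.round(),"blob",b.tolist())
np.save(tag,A)
Q=[np.eye(3)-np.outer(r[3:],r[3:]) for r in A];p=np.linalg.solve(sum(Q),sum(q@r[:3] for q,r in zip(Q,A)))-M
print("lid (y,s,n)",[(p@k).round(1) for k in(Y,S,N)])
E
python3 lid.py o 594.4 28.5 wrist
python3 -m jog '[0.03,0.1,-0.01,0,-0.13,0,0, 0.03,0.2,-0.01,0,-0.26,0,0, 0.02,0.25,-0.01,0,-0.4,0,0, 0.01,0.3,-0.008,0,-0.53,0,0, 0.008,0.337,-0.008,0,-0.67,0,0]'|sed -n 2,6p
python3 lid.py o 594.4 28.5 wrist;python3 to.py 425 -340 190 -0.088 0
```

```text
wrist guess px [281. 212.] blob [264, 198, 36, 36, 855]
lid (y,s,n) [np.float64(0.4), np.float64(83.9), np.float64(348.8)]
tcp_pos: [520.0, -101.1, 196.3]
tcp_rot: [-3.137, 0.141, 0.013]
ft_force: [-0.7, -0.4, -0.3]
width: 85.5
gripper_force: 0.0
wrist guess px [117. 167.] blob [107, 153, 33, 28, 531]
lid (y,s,n) [np.float64(-0.5), np.float64(-5.2), np.float64(37.7)]
t 21.45 tcp [ 521.2 -102.9  195.8] q [-0.42  0.36  1.35 -0.    1.44  1.25] w 85.3 F [-0.4 -2.  -0.8] gf 0.0
shift [-0.1856  0.6122  0.0166] turn [-0.0003  0.0149 -0.0034] rows 4.1
```

The lid stands about 38 mm out, so the orange is seated. Now the blue can.

```bash
python3 -m jog '[-0.186,0.612,0.017,0,0.015,-0.003,0, -0.186,0.612,0.017,0,0.015,-0.003,0, -0.186,0.612,0.017,0,0.015,-0.003,0, -0.186,0.612,0.017,0,0.015,-0.003,0, -0.186,0.612,0.017,0,0.015,-0.003,0]'|sed -n 2,3p
python3 -m jog '[0,0,0,0,0,0,0, 0,0,0,0,0,0,0, 0,0,0,0,0,0,0, 0,0,0,0,0,0,0, 0,0,0,0,0,0,0]'|sed -n 2,3p
python3 can2.py b 452 -342;python3 to.py 452 -342 42 -0.088 0
```

```text
tcp_pos: [422.9, -340.4, 189.3]
tcp_rot: [-3.138, 0.143, -0.013]
tcp_pos: [424.6, -337.1, 191.3]
tcp_rot: [3.138, -0.135, 0.015]
bbox [265. 148. 305. 193.] fit [ 451.  -342.8] res [-1.2  0.   1.2  3.8] tcp [ 424.6 -337.1  191.3] t 22.7
t 22.75 tcp [ 424.6 -337.2  191.3] q [-0.89  0.37  1.35  0.01  1.42  0.76] w 85.3 F [-0.6 -0.5 -0. ] gf 0.0
shift [0.0658 0.006  0.3739] turn [ 0.     -0.0122  0.0025] rows 2.4
```

```bash
python3 -m jog '[0.063,0.008,0,0,-0.012,0.002,0, 0.063,0.008,0.1,0,-0.012,0.002,0, 0.063,0.008,0.22,0,-0.012,0.002,0, 0.063,0.008,0.3,0,-0.012,0.002,0, 0.063,0.008,0.373,0,-0.012,0.002,0]'|sed -n 2,5p
python3 can2.py b 451 -343
python3 -m jog '[0,0,0,0,0,0,0.6, 0,0,0,0,0,0,0.8, 0,0,0,0,0,0,1, 0,0,0,0,0,0,1, 0,0,0,0,0,0,1]'|sed -n 2,6p
python3 -m jog '[0,0,-0.06,0,0,0,1, 0,0,-0.15,0,0,0,1, 0,0,-0.25,0,0,0,1, 0,0,-0.38,0,0,0,1, 0,0,-0.38,0,0,0,1]'|sed -n 2,6p
python3 to.py 540 -100 190 -0.088 0
```

```text
tcp_pos: [450.6, -342.7, 41.0]
tcp_rot: [-3.138, 0.138, 0.0]
ft_force: [-0.1, 0.4, -0.1]
width: 85.5
bbox [241. 202. 320. 298.] fit [ 450.3 -342.5] res [-2.4  0.4  2.4 29.7] tcp [ 450.6 -342.7   41. ] t 23.375
tcp_pos: [451.3, -343.3, 43.9]
tcp_rot: [3.137, -0.138, 0.003]
ft_force: [-0.3, 0.7, 6.4]
width: 33.5
gripper_force: 59.2
tcp_pos: [451.7, -344.0, 198.7]
tcp_rot: [3.132, -0.138, 0.01]
ft_force: [-0.0, -0.2, -1.7]
width: 33.6
gripper_force: 60.1
t 24.675 tcp [ 451.7 -344.   198.7] q [-0.86  0.41  1.26  0.    1.46  0.8 ] w 33.6 F [-0.  -0.2 -1.7] gf 60.1
shift [ 0.1662 -0.6271  0.0191] turn [ 0.0077 -0.0082  0.0003] rows 4.2
```

```bash
python3 -m jog '[0.033,-0.125,0,0,0,0,1, 0.066,-0.25,0,0,0,0,1, 0.1,-0.375,0,0,0,0,1, 0.133,-0.5,0,0,0,0,1, 0.166,-0.627,0,0.008,-0.008,0,1]'|sed -n 2,6p
python3 to.py 541 113 186 -0.088 30
```

```text
tcp_pos: [538.7, -97.0, 193.5]
tcp_rot: [-3.131, 0.138, 0.012]
ft_force: [0.8, 0.3, -1.5]
width: 33.4
gripper_force: 60.2
t 25.3 tcp [538.7 -97.  193.5] q [-0.4   0.39  1.31  0.    1.45  1.26] w 33.4 F [ 0.8  0.3 -1.5] gf 60.2
shift [-0.0402 -0.5234  0.0227] turn [-0.0086  0.6765 -0.0023] rows 3.4
```

```bash
python3 -m jog '[-0.01,-0.1,0,-0.002,0.135,0,1, -0.02,-0.21,0,-0.004,0.27,0,1, -0.03,-0.32,0,-0.006,0.4,0,1, -0.04,-0.43,0.01,-0.008,0.54,-0.002,1, -0.04,-0.523,0.023,-0.009,0.677,-0.002,1]'|sed -n 2,6p
python3 -m jog '[0,0,0,0,0,0,1, 0,0,0,0,0,0,1, 0,0,0,0,0,0,1, 0,0,0,0,0,0,1, 0,0,0,0,0,0,1]'|sed -n 2,6p
python3 mouth.py b 601.4 108.2;python3 to.py 569.8 111 137.3 -0.088 30
```

```text
tcp_pos: [540.1, 112.6, 186.0]
tcp_rot: [3.008, -0.132, 0.813]
ft_force: [1.2, -1.1, -2.6]
width: 33.8
gripper_force: 60.2
tcp_pos: [541.4, 110.5, 186.6]
tcp_rot: [3.008, -0.134, 0.809]
ft_force: [0.6, -0.7, -1.2]
width: 33.5
gripper_force: 60.3
n 3826 y pct [-35.  -33.   -1.3  32.8  34.8] s pct [-41.5 -38.5 -13.6  33.1  35. ]
y+ 1083 [18.7 34.9]
y- 1217 [-35.  -18.5]
s+ 1083 [19.5 35. ]
s- 1676 [-41.5 -18.5]
tcp rel mouth (y,s,n): [np.float64(-3.0), np.float64(0.4), np.float64(120.5)] toolz [ 0.5   -0.045 -0.865] want [ 0.498 -0.044 -0.866]
t 26.6 tcp [541.4 110.6 186.6] q [ 0.02  0.21  1.73 -0.08  0.68  1.73] w 33.9 F [ 0.8 -0.4 -2.1] gf 60.3
shift [-0.0006 -0.0074  0.142 ] turn [ 0.0014 -0.0023 -0.0006] rows 0.9
```

```bash
python3 -m jog '[-0.001,-0.007,0.03,0.001,-0.002,0,1, -0.001,-0.007,0.06,0.001,-0.002,0,1, -0.001,-0.007,0.1,0.001,-0.002,0,1, -0.001,-0.007,0.142,0.001,-0.002,0,1, -0.001,-0.007,0.142,0.001,-0.002,0,1]'|sed -n 2,6p
python3 mouth.py b 601.4 108.2;python3 to.py 597.7 108.5 88.8 -0.088 30
```

```text
tcp_pos: [569.4, 111.1, 135.3]
tcp_rot: [3.011, -0.133, 0.802]
ft_force: [0.4, 0.6, -1.4]
width: 33.9
gripper_force: 60.3
n 5054 y pct [-34.9 -33.    0.8  33.   34.9] s pct [-39.8 -32.9  -5.8  33.   34.6]
y+ 1683 [18.6 34.9]
y- 1622 [-34.9 -18.7]
s+ 1671 [18.9 34.6]
s- 1726 [-39.2 -18.7]
tcp rel mouth (y,s,n): [np.float64(0.1), np.float64(-1.1), np.float64(62.2)] toolz [ 0.496 -0.044 -0.867] want [ 0.498 -0.044 -0.866]
t 27.275 tcp [569.5 111.2 136.3] q [ 0.01  0.32  1.74 -0.1   0.56  1.74] w 33.9 F [ 0.2  0.6 -1.5] gf 60.3
shift [0.0021 0.0004 0.1383] turn [0.0002 0.0015 0.0002] rows 0.9
```

```bash
python3 -m jog '[0.002,0,0.02,0,0.001,0,1, 0.002,0,0.04,0,0.001,0,1, 0.002,0,0.06,0,0.001,0,1, 0.002,0,0.075,0,0.001,0,1, 0.002,0,0.09,0,0.001,0,1]'|sed -n 2,6p
python3 to.py 597.7 108.5 88.8 -0.088 30
```

```text
tcp_pos: [588.3, 109.6, 106.0]
tcp_rot: [3.009, -0.132, 0.808]
ft_force: [0.7, 0.5, -1.6]
width: 33.6
gripper_force: 60.3
t 27.9 tcp [588.3 109.6 106. ] q [ 0.01  0.39  1.74 -0.1   0.49  1.75] w 33.6 F [ 0.7  0.5 -1.6] gf 60.3
shift [-0.0012  0.0006  0.0491] turn [-0.     -0.0013  0.0002] rows 0.3
```

```bash
python3 -m jog '[0,0,0.012,0,0,0,1, 0,0,0.024,0,0,0,1, 0,0,0.036,0,0,0,1, 0,0,0.049,0,0,0,1, 0,0,0.049,0,0,0,1]'|sed -n 2,6p
python3 -m jog '[0,0,0,0,0,0,0.5, 0,0,0,0,0,0,0.38, 0,0,0,0,0,0,0.35, 0,0,0,0,0,0,0.35, 0,0,0,0,0,0,0.35]'|sed -n 2,6p
python3 -m jog '[0,0,-0.03,0,0,0,0.35, 0,0,-0.08,0,0,0,0.35, 0,0,-0.18,0,0,0,0.35, 0,0,-0.28,0,0,0,0.35, 0,0,-0.3,0,0,0,0.3]'|sed -n 2,6p
python3 lid.py b 601.4 108.2 wrist; python3 lid.py o2 594.4 28.5 wrist
python3 to.py 480 -20 220 -0.088 10
```

```text
tcp_pos: [597.9, 108.7, 89.0]
tcp_rot: [3.01, -0.132, 0.807]
ft_force: [0.4, 0.6, -1.6]
width: 33.8
gripper_force: 60.3
tcp_pos: [597.9, 108.8, 89.5]
tcp_rot: [3.009, -0.132, 0.808]
ft_force: [-1.1, 0.4, -0.8]
width: 55.4
gripper_force: 0.0
tcp_pos: [537.7, 114.3, 196.3]
tcp_rot: [3.008, -0.132, 0.815]
ft_force: [0.5, -0.5, 0.8]
width: 59.6
gripper_force: 0.0
wrist guess px [282. 213.] blob [264, 198, 38, 36, 898]
lid (y,s,n) [np.float64(0.4), np.float64(68.5), np.float64(296.0)]
wrist guess px [377. 212.] blob [264, 198, 38, 36, 908]
lid (y,s,n) [np.float64(80.7), np.float64(88.3), np.float64(365.5)]
t 29.875 tcp [537.9 114.1 194.2] q [ 0.02  0.19  1.72 -0.09  0.7   1.73] w 59.9 F [ 0.  -0.5 -0.7] gf 0.0
shift [-0.0668  0.3467 -0.1136] turn [-4.000e-04 -4.479e-01  4.000e-04] rows 2.4
```

```bash
rm -f o2.npy; python3 -m jog '[-0.01,0.08,-0.03,0,-0.09,0,0.3, -0.03,0.16,-0.06,0,-0.18,0,0.3, -0.05,0.24,-0.09,0,-0.27,0,0.3, -0.067,0.347,-0.114,0,-0.36,0,0.3, -0.067,0.347,-0.114,0,-0.448,0,0.3]'|sed -n 2,6p
python3 lid.py b 601.4 108.2 wrist; python3 lid.py o 594.4 28.5 wrist; python3 mouth.py b 601.4 108.2 | head -3;python3 mouth.py o 594.4 28.5
```

```text
tcp_pos: [479.7, -22.8, 218.6]
tcp_rot: [3.119, -0.144, 0.265]
ft_force: [-0.9, 0.7, -0.1]
width: 59.4
gripper_force: 0.0
wrist guess px [128. 131.] blob [196, 113, 33, 32, 669]
lid (y,s,n) [np.float64(-7.7), np.float64(-103.3), np.float64(-259.0)]
wrist guess px [211. 127.] blob [197, 113, 33, 32, 670]
lid (y,s,n) [np.float64(-0.4), np.float64(-5.0), np.float64(37.7)]
n 587 y pct [-35.4 -34.9 -18.5  29.   34.1] s pct [-35.4 -34.4 -16.2  18.   26.1]
y+ 85 [18.4 34.7]
y- 303 [-35.3 -18.5]
n 2327 y pct [-34.8 -33.4  -9.2  33.4  34.9] s pct [-35.  -32.7   9.8  33.5  34.8]
y+ 778 [19.3 34.9]
y- 876 [-34.7 -18.8]
s+ 934 [18.9 34.7]
s- 527 [-35.1 -18.8]
tcp rel mouth (y,s,n): [np.float64(-58.8), np.float64(-26.6), np.float64(172.4)] toolz [ 0.17  -0.015 -0.985] want [ 0.498 -0.044 -0.866]
```

Orange and carrier are confirmed. The blue lid blob was missed in this view, so I'll look at that spot alone.

Run:
```python
from h import *
d=grab("wrist");M=np.array([601.4,108.2,82]);X=np.array([.996,-.088,0]);Y=np.array([.088,.996,0]);N=-.5*X+np.array([0,0,.866]);S=.866*X+np.array([0,0,.5])
A=np.load("b.npy")[:1]
for T in(40,50,60,75,90):
    m=cv2.inRange(d["hsv"],np.array((0,0,0)),np.array((180,255,T)));n,l,st,c=cv2.connectedComponentsWithStats(m[90:170,80:185])
    for i in range(1,n):
        if 150<st[i][4]<1500:
            b=st[i];u=[b[0]+80+(b[2]-1)/2,b[1]+90+(b[3]-1)/2];e,r=rays(d,[u]);B=np.r_[A,[np.r_[e,r[0]]]];Q=[np.eye(3)-np.outer(x[3:],x[3:]) for x in B]
            p=np.linalg.solve(sum(Q),sum(q@x[:3] for q,x in zip(Q,B)))-M
            print(T,b.tolist(),[(p@k).round(1) for k in(Y,S,N)])
for h in(40,54): print(h,project(d,[M+h*N-4*S]).round(1))
```

```text
75 [41, 28, 29, 30, 497] [np.float64(-0.7), np.float64(-4.6), np.float64(38.2)]
90 [1, 27, 33, 53, 1370] [np.float64(-0.4), np.float64(14.7), np.float64(105.3)]
90 [41, 28, 30, 30, 540] [np.float64(-0.7), np.float64(-4.9), np.float64(37.2)]
90 [39, 61, 66, 19, 351] [np.float64(-6.7), np.float64(-20.3), np.float64(35.3)]
40 [[133.5 132.6]]
54 [[127.7 138.5]]
```

Both lids stand about 38 mm out, in the same place in their pockets, and the carrier is unmoved. Handing in.

```bash
python3 -c "
from plant import *
print(close_job())"
```

```text
the job is handed in; nothing more can be done
None
```

The job is handed in (no verdict was returned): by my last measurements the carrier is square against the backstop between the yellow lines, and both capacitors are released and fully home in the pockets of their own colour.

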